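Swap the sample behind the bottles

ROBOT

A 7-joint arm with a two-finger parallel gripper is mounted at the origin on a cart in front of the work surface, level with it; the furniture and walls round the work are solid. World frame = base frame: x ahead of the robot, y to its left, z up, the work surface at z = 0. Lengths are in mm, angles in degrees, forces in N, time in s.
With the tool pointing down it reaches from about 425 to 800 mm from the base axis. Payload 8.3 kg.
Tool frame: the origin (TCP) lies midway between the tips of the shut fingers; the grasp point (between the pads) lies 19 mm behind it; z points along the fingers, y is the line along which they close (so a half turn about z gives the same grasp; the last joint's range is limited). The gripper opens to 85 mm and grips with 20 to 120 N. Pads are 22 mm wide; open, the fingers measure 114 mm over their backs; the gripper's body (76 mm by 85 mm) begins 54 mm behind the grasp point. The pads swing forward as they close: fully open they stand 13 mm farther back than shut.
Start: joints at [65.094, 21.967, 0.94, 78.501, -0.361, 79.538, -2.664], TCP at [227.093, -582.264, 231.279] pointing down, gripper open.
Joint ranges: [-169.22, 169.22], [-14.56, 117.87], [-87.37, 89.26], [10.42, 133.3], [-82.24, 262.24], [0.94, 117.77], [-172.7, 172.7]. Speed limits (degrees/s): [136.94, 136.94, 172.46, 172.46, 180, 180, 180].

INTERFACE

Orientations are given as a 3x3 rotation matrix whose columns are the frame's x, y, z axes.
In Python, from station import bot, sensors, cams, finish_job gives the robot as it stands. Calls block until the motion is done:
- bot.move_to(position, orientation): joint-space move of the TCP to a pose.
- bot.line_to(position, frame=None, v=150): straight line of the TCP; frame=None keeps the orientation; v is the mean speed in mm/s.
- bot.set_joints(angles): joint-space move.
- bot.set_gripper(opening, force=None): finger opening in mm; force is the grip in N (None keeps the last); returns when the fingers have stopped.
- bot.sleep(seconds).
- bot.solve_ik(position, orientation): joint angles nearest the present ones, or None.
- sensors.state(): the state.
- cams.snapshot(name): name is "side" or "top"; returns a dict with "frame" (384x512x3 uint8, blue, green, red), "fov_y" (degrees; the focal length in pixels is half the picture's height over the tangent of half this angle, whatever the lens; pixels are square), "cx", "cy" (the principal point, pixels), "k1" (the pictures are not rectified: a ray, as slopes to the right and down, at radius r is drawn at 1 + k1 r^2 times it, then the intrinsics apply), "R" (3x3) and "t" (3): a world point X has camera coordinates R X + t. Camera axes: x right, y down, z forward; pixel columns grow to the right and rows downward; lengths in mm; the calibration is good to about 2 mm. A picture is of the moment at which its call begins. There is no depth.
A pose or a line that the arm cannot do raises bot.PlanningError and nothing moves.
- finish_job(): hands the job in; it is judged then, once.
The state is a dict: "time": time; "q": joint angles; "qd": joint speeds; "joint_torque": joint torques, N m; "eef_pos": TCP position; "eef_rot": TCP orientation; "ft_force": force on the tool from outside, world axes, zero at the start; "ft_torque": the same for the moment, N m; "width": finger opening in mm; "gripper_force": force on a finger pad.
Only numpy, scipy, OpenCV 4.12 (cv2) and the standard library are available. Lean on these libraries where they do the work, as an engineer would, in place of code of your own. Each camera call takes 0.05 s, during which the arm holds its last target. There are 200 camera calls.

TASK

The mortar cube at the back of the sample board is due for weighing, but a jar and a dropper bottle stand on the board in front of it. First stand both of them upright on the side tray, then set the cube flat on the middle of the balance pan and put the closed sample tin, which stands in front of the board, on the pad that the cube has left; only after that put the jar and the dropper bottle back, each upright on the very pad it came from. Leave the two crucibles on the board and the stopwatch where they are.

Things in the scene. Friction and masses are not known exactly. Their poses are not given: they have to be found in the camera images.
- board: Fixed plywood sample board, 150 mm deep (x), 230 wide (y), top face 12 mm above the worktop. Origin on the worktop under the middle rear pad; x points to its rear, y left, z up. Five flush dark round pads, 56 mm: rear row at x 0, y 0.080, 0, -0.080 m; front row at x -0.060, y 0.038, -0.038 m. Back rail 34 mm high from x 0.040 to 0.050; side rails 20 mm high at y +-0.110.
- side_tray: Fixed shallow grey plastic tray, the side area for things put aside; 130 mm (x) by 190 mm (y), rim 14 mm high, walls 4 mm. Origin under its centre on the worktop; the inner floor is 4 to 5 mm above the worktop. It lies to the left or to the right of the board.
- balance: Fixed white bench balance, 140 x 140 mm body with a small display ledge on its -x side, reaching to x = -0.093. Its round steel pan, 110 mm across, has its top 46 mm above the worktop and does not move. Origin on the worktop under the pan's centre. It stands on the other side of the board than the tray.
- cube: Grey hardened mortar cube, 40 mm, about 0.14 kg. Origin at the centre of its underside, z up. It starts on the middle rear pad of the board, sides roughly along the board's.
- jar: Upright round jar with a dark screw lid, 44 mm in diameter, 105 mm tall (straight glass body 42 mm across up to 85 mm, lid above), about 0.11 kg. Origin at the centre of its underside, z up. It starts on one of the two front pads.
- dropper: Upright brown dropper bottle with a black dropper top, 102 mm tall; body 33 mm in diameter up to 65 mm, neck collar 24 mm across up to 77 mm, then the 13 mm teat. About 0.07 kg. Origin at the centre of its underside, z up. It starts on the other front pad.
- tin: Closed round sample tin, aluminium with a white press lid (fixed on), 54 mm in diameter, 58 mm tall (lid from 36 mm up, tin below 52 mm across), about 0.11 kg. Origin at the centre of its underside, z up. It starts on the worktop in front of the board.
- crucible_left: White porcelain crucible, 44 mm across the rim, 37 mm tall, on the left rear pad. Bystander. Origin at the centre of its underside.
- crucible_right: White porcelain crucible, the same, on the right rear pad. Bystander. Origin at the centre of its underside.
- stopwatch: Black stopwatch lying on the worktop in front of the board, 71 x 60 x 19 mm. Bystander. Origin at the centre of its underside.
Not all that is in view belongs to the job. What is shaped like the cube but red is not meant.

How it is judged:
By the outcome, as a careful person would: the job done as asked, in the order asked, and still so for the second after the job is handed in, with the robot touching nothing.
It also fails if it takes over 134 s, if anything falls off the work surface, if the arm or the gripper's body presses on something with over 40 N, if the wrist force passes 120 N, or if a joint passes its speed limit or range.

## Working session

There is one attempt and no reset: what is moved stays moved. The work goes in short steps, each a Python script; the robot and the scene stay as the last script left them, time stands still between calls to the robot, and variables do not carry over. Pictures are saved under pics/ and viewed, at most 14 in all, crops included, and the job is handed in when it is done.

```bash
ls; mkdir -p pics
python3 - <<'E'
from station import bot, sensors, cams
import cv2,json,numpy as np
for n in("side","top"):
    s=cams.snapshot(n); cv2.imwrite(f"pics/{n}0.png",s["frame"])
    print(n,{k:np.round(v,4).tolist() for k,v in s.items() if k!="frame"})
    print((-np.array(s["R"]).T@np.array(s["t"])).round(1))
print(sensors.state())
E
```

```text
pics
side {'fov_y': 51.5163, 'cx': 256.5728, 'cy': 189.0346, 'k1': 0.0332, 'R': [[0.9999, 0.01, 0.0088], [0.0131, -0.6221, -0.7828], [-0.0024, 0.7828, -0.6222]], 't': [-539.0918, 21.9944, 925.5585]}
[ 541.  -705.5  597.9]
top {'fov_y': 45.1429, 'cx': 257.9438, 'cy': 187.2284, 'k1': -0.1832, 'R': [[0.0291, -0.9996, -0.0008], [-0.9904, -0.0287, -0.1352], [0.1351, 0.0047, -0.9908]], 't': [-61.1038, 523.9483, 1076.0191]}
[ 375.3  -51.1 1136.9]
{'time': 0.1, 'q': array([65.09325205, 22.01347877,  0.93902678, 78.55627807, -0.3602869 ,
       79.53560877, -2.66267022]), 'qd': array([ 0.03349209, -0.06081068,  0.00377751, -0.07358439, -0.01106579,
       -0.03059554, -0.00925378]), 'joint_torque': array([ 4.21243545e-03, -6.29128647e+01,  8.47517755e-01, -3.72756243e+01,
        1.66100543e-02,  1.05021562e-02,  1.00554673e-04]), 'eef_pos': array([ 226.92226005, -581.86972095,  230.33800623]), 'eef_rot': array([[ 9.31644101e-01,  3.63371424e-01, -6.91307428e-04],
       [ 3.63372079e-01, -9.31642640e-01,  1.65025893e-03],
       [-4.43945400e-05, -1.78865581e-03, -9.99998399e-01]]), 'ft_force': array([ 0.1230595 , -1.02661204, -0.00128518]), 'ft_torque': array([-0.02478409,  0.01107946, -0.01079362]), 'gripper_force': 0.0, 'width': 85.31985559618458}
```

View pics/side0.png

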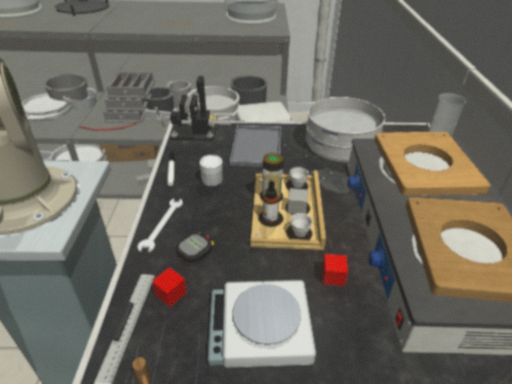

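View pics/top0.png

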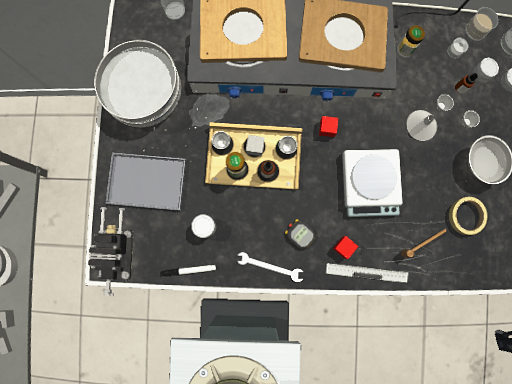

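Both views show the jar (top 236,163; side 273,160) and dropper (top 268,171; side 270,205) on the board, with the cube behind at top (255,146). The tray is on the left (146,181), the pan on the right (373,177), and the tin at (203,226). Next I'll zoom in for the masks.

```bash
cat > h.py <<'E'
import numpy as np, cv2
from station import bot, sensors, cams, finish_job
def rays(s,px):
    px=np.atleast_2d(np.array(px,float)); f=s["frame"].shape[0]/2/np.tan(np.radians(s["fov_y"])/2)
    d=(px-[s["cx"],s["cy"]])/f; u=d.copy()
    for _ in range(20): u=d/(1+s["k1"]*(u**2).sum(1,keepdims=True))
    R=np.array(s["R"]); return -R.T@np.array(s["t"]), np.c_[u,np.ones(len(u))]@R
def plane(s,px,z):
    c,d=rays(s,px); return c+d*((z-c[2])/d[:,2:])
def tri(a,pa,b,pb):
    c1,d1=rays(a,pa); c2,d2=rays(b,pb); d1,d2=d1[0],d2[0]
    k=np.linalg.lstsq(np.c_[d1,-d2],c2-c1,rcond=None)[0]
    p,q=c1+k[0]*d1,c2+k[1]*d2; return (p+q)/2,np.linalg.norm(p-q)
E
python3 - <<'E'
from h import *
for n,(x0,y0,x1,y1),k in(("top",(95,115,310,250),3.7),("side",(180,120,335,255),4.4)):
    im=cv2.imread(f"pics/{n}0.png")
    c=cv2.resize(im[y0:y1,x0:x1],None,fx=k,fy=k,interpolation=cv2.INTER_CUBIC)
    for x in range(x0-x0%20+20,x1,20): cv2.putText(c,str(x),(int((x-x0)*k),10),0,.35,(0,255,255)); cv2.line(c,(int((x-x0+.5)*k),12),(int((x-x0+.5)*k),20),(0,255,255))
    for y in range(y0-y0%20+20,y1,20): cv2.putText(c,str(y),(0,int((y-y0+.5)*k)+4),0,.35,(0,255,255))
    cv2.imwrite(f"pics/{n}0c.png",c)
t=cv2.cvtColor(cv2.imread("pics/top0.png"),cv2.COLOR_BGR2HSV); s=cv2.cvtColor(cv2.imread("pics/side0.png"),cv2.COLOR_BGR2HSV)
for p in [(236,158),(236,166),(268,169),(268,178),(255,146),(230,183),(146,181),(203,222),(203,234),(373,177),(350,160),(120,230)]: print(p,t[p[1],p[0]])
for p in [(273,155),(272,163),(270,187),(270,212),(298,195),(298,206),(260,235),(258,145),(211,162),(211,178),(267,315),(230,300)]: print('s',p,s[p[1],p[0]])
E
```

```text
(236, 158) [ 64  98 190]
(236, 166) [ 36 150 129]
(268, 169) [21 27 67]
(268, 178) [20 61 25]
(255, 146) [ 28  15 216]
(230, 183) [ 20 110 170]
(146, 181) [105   6 163]
(203, 222) [ 45   2 249]
(203, 234) [ 30   3 241]
(373, 177) [102   5 238]
(350, 160) [ 30   1 248]
(120, 230) [ 25  13 228]
s (273, 155) [ 41 118 110]
s (272, 163) [ 19 156  93]
s (270, 187) [24 65 39]
s (270, 212) [ 25  17 169]
s (298, 195) [ 28  18 170]
s (298, 206) [ 20  20 116]
s (260, 235) [ 21 113 201]
s (258, 145) [108  10 129]
s (211, 162) [ 42   6 227]
s (211, 178) [ 42   9 140]
s (267, 315) [ 99   9 188]
s (230, 300) [ 40   7 219]
```

View pics/top0c.png

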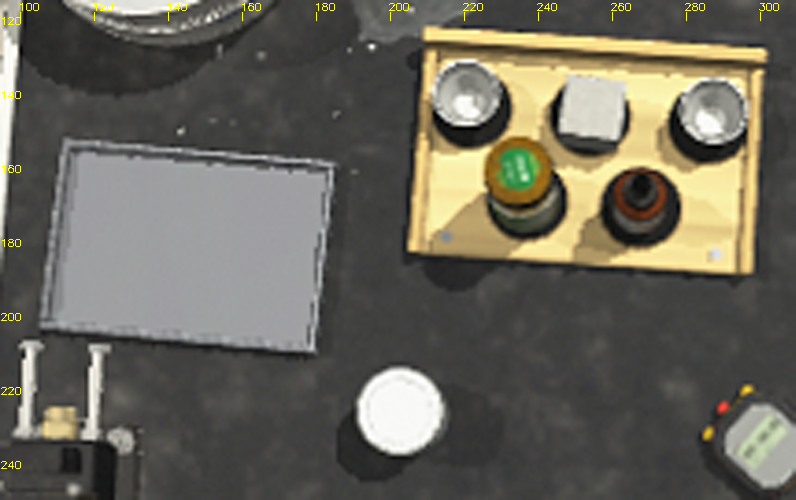

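View pics/side0c.png

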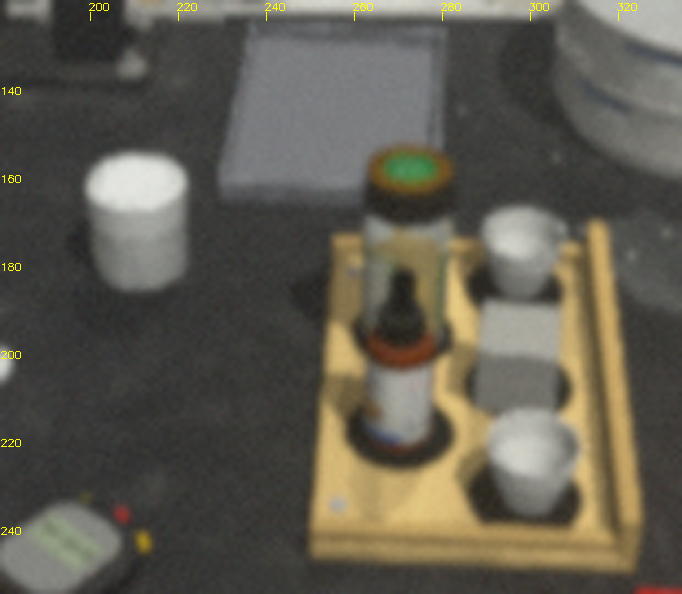

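Top crop: board corners near (207,123), (299,128), (296,188) and (205,182). Green jar lid at (233,160), dropper teat at (266,165), cube top at (252,144), tin lid at (200,224). Side crop: green lid at (271,157), teat at (269,182), cube top at (296,194), tin lid at (208,160). Now mask-based measurement.

```bash
cat > m.py <<'E'
from h import *
def comp(mask,near,show=None):
    n,l,st,c=cv2.connectedComponentsWithStats(mask.astype(np.uint8))
    i=min(range(1,n),key=lambda i:np.hypot(*(c[i]-near))+ (100 if st[i,4]<12 else 0))
    m=(l==i).astype(np.uint8); cn=max(cv2.findContours(m,cv2.RETR_EXTERNAL,cv2.CHAIN_APPROX_NONE)[0],key=len)
    if show is not None: cv2.drawContours(show,[cn],-1,(255,0,255),1)
    return c[i],st[i],cn
def quad(cn):
    h=cv2.convexHull(cn)
    return cv2.approxPolyN(h,4,ensure_convex=True).reshape(-1,2).astype(float)
E
python3 - <<'E'
from m import *
np.set_printoptions(precision=1,suppress=True)
T=cams.snapshot("top");S=cams.snapshot("side")
ht=cv2.cvtColor(T["frame"],40).astype(int);hs=cv2.cvtColor(S["frame"],40).astype(int)
vt,vs=T["frame"].copy(),S["frame"].copy()
H=lambda h:(h[...,0],h[...,1],h[...,2])
a,b,c=H(ht);A,B,C=H(hs)
def pr(n,mt,nt,ms,ns):
    x=comp(mt,nt,vt);y=comp(ms,ns,vs); print(n,x[0],x[1],y[0],y[1],*tri(T,x[0],S,y[0])); return x,y
pr("green",(a>48)&(a<85)&(b>60)&(c>90),(233,160),(A>36)&(A<85)&(B>70)&(C>70),(271,157))
x,y=pr("tin",(b<20)&(c>225),(200,224),(B<25)&(C>205),(208,160))
e=cv2.fitEllipse(cv2.convexHull(x[2])) ; print("tin ell",e, plane(T,e[0],58))
x,y=pr("cubetop",(b<30)&(c>170),(252,144),(B<35)&(C>140),(296,194))
q=quad(x[2]);print("cube q",q,plane(T,q,52))
q=quad(y[2]);print("cube qs",q,plane(S,q,52))
pr("teat",(c<45),(266,165),(C<60),(269,183))
pr("brown",(a<18)&(b>120)&(c<150),(266,170),(A<16)&(B>120)&(C<150),(269,198))
x=comp((a>12)&(a<30)&(b>60)&(c>110),(252,155),vt)
q=quad(x[2]);print("board",q);print(plane(T,q,34),plane(T,q,20))
y=comp((A>12)&(A<30)&(B>60)&(C>110),(286,210),vs)
q=quad(y[2]);print("boardS",q);print(plane(S,q,34),plane(S,q,20))
x=comp((b<30)&(c>85)&(c<200),(146,181),vt)
q=quad(x[2]);print("tray",q,plane(T,q,14),plane(T,q,14).mean(0),x[1])
y=comp((C<203)&(B<14)&(C>165),(267,315),vs);e=cv2.fitEllipse(cv2.convexHull(y[2]));print("panS",e,plane(S,e[0],46),y[1])
x=comp((c<244)&(b<12)&(c>215),(373,177),vt);e2=cv2.fitEllipse(cv2.convexHull(x[2]));print("panT",e2,plane(T,e2[0],46),x[1]);print(tri(T,e2[0],S,e[0]))
x=comp((b<12)&(c>225),(373,177),vt);print("bal",quad(x[2]),plane(T,quad(x[2]),40))
k=2.4;cv2.imwrite("pics/ov.png",np.vstack([cv2.resize(vt[110:250,95:420],None,fx=k,fy=k)[:,:780],cv2.resize(vs[120:260,170:340],None,fx=1.8,fy=1.8).copy() if 0 else cv2.resize(vs[125:375,165:345],(780//2,264)).repeat(1,1) if 0 else cv2.copyMakeBorder(cv2.resize(vs[125:375,165:345],(190,264)),0,0,0,590,0)]))
E
```

```text
green [234.4 160.1] [230 155  10  11  84] [272.8 157.6] [267 155  12   7  63] [573.6   8.4 117.6] 1.1897826063088826
tin [202.6 225.5] [192 215  22  22 376] [210.8 161.4] [202 156  19  11 159] [428.3  81.2  55.4] 0.24146099724432835
tin ell ((202.56997680664062, 225.5), (21.42940902709961, 21.71078109741211), 90.0) [[428.3  81.   58. ]]
cubetop [254.8 143.6] [246 136  18  17 247] [297.6 194.8] [289 189  18  13 184] [628.6 -35.4  50.8] 1.0197904794442672
cube q [[264. 136.]
 [262. 152.]
 [245. 150.]
 [248. 136.]] [[648.4 -56.9  52. ]
 [608.8 -53.2  52. ]
 [612.5 -12.3  52. ]
 [647.3 -18.3  52. ]]
cube qs [[306. 190.]
 [305. 201.]
 [289. 200.]
 [290. 189.]] [[647.7 -19.8  52. ]
 [642.3 -57.4  52. ]
 [608.4 -54.8  52. ]
 [612.6 -17.   52. ]]
teat [267.3 166.3] [264 162   8  10  46] [270.6 190.7] [265 182  11  16 109] [568.  -66.2  85.8] 0.34350350977672933
brown [267.4 167.9] [261 161  14  14  86] [271.  199.3] [263 195  16   8  81] [568.9 -66.8  63.2] 0.9229124416529871
board [[301. 133.]
 [298. 189.]
 [205. 183.]
 [209. 128.]]
[[ 663.3 -147.8   34. ]
 [ 524.2 -142.5   34. ]
 [ 532.3  
[... 405 characters left out ...]
.]
 [180. 210.]
 [105. 203.]
 [111. 152.]] [[596.6 137.8  14. ]
 [466.6 143.6  14. ]
 [477.7 334.6  14. ]
 [607.7 328.8  14. ]] [537.1 236.2  14. ] [ 105  152   81   59 3797]
panS ((264.2497253417969, 313.236572265625), (66.76031494140625, 74.32405090332031), 128.5972900390625) [[ 554.3 -329.7   46. ]] [ 231  282   70   67 3187]
panT ((373.99627685546875, 176.2734375), (42.7240104675293, 47.12921142578125), 136.2266845703125) [[ 559.  -325.9   46. ]] [ 351  154   46   46 1549]
(array([ 556.9, -326.9,   42.9]), np.float64(5.154385904632429))
bal [[398. 150.]
 [402. 204.]
 [347. 204.]
 [345. 150.]] [[ 627.7 -388.9   40. ]
 [ 493.9 -397.    40. ]
 [ 490.5 -260.9   40. ]
 [ 622.8 -255.7   40. ]]
```

View pics/ov.png

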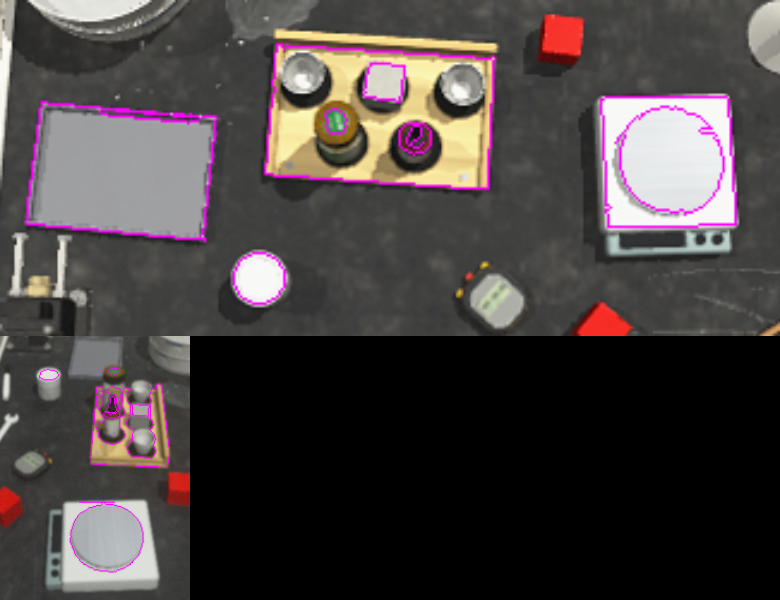

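The overlay confirms the masks: top-view contours sit on the green lid, dropper, cube, tin, tray, pan and board. Triangulated heights are jar 117.6, cube 50.8, tin 55.4 and pan about 43, all consistent with the text. The board origin is about (631,-33), yaw -2°. Moving the jar first.

```bash
cat > r.py <<'E'
from m import *
ZT=215
def frame(deg):
    "tool down, closing along world angle deg; of the two half-turns, the one with the smaller joint-7 angle"
    y=np.array([np.cos(np.radians(deg)),np.sin(np.radians(deg)),0]); z=np.array([0,0,-1.]); return np.c_[np.cross(y,z),y,z]
def over(xy,deg,z=ZT):
    c=[(abs(np.array(q)[6]),F) for F in(frame(deg),frame(deg+180)) if (q:=bot.solve_ik([*xy,z],F)) is not None]
    bot.move_to([*xy,z],min(c,key=lambda k:k[0])[1])
def say(*a):
    s=sensors.state(); print(*a,"t",round(s["time"],1),"pos",s["eef_pos"].round(1),"w",round(s["width"],1),"gf",round(s["gripper_force"],1),"F",s["ft_force"].round(1))
def pick(xy,deg,z,opening,force,lift=ZT):
    bot.set_gripper(opening); over(xy,deg); bot.line_to([*xy,z+40],v=250); bot.line_to([*xy,z],v=120)
    bot.set_gripper(0,force); say("grip"); bot.line_to([*xy,z+25],v=80); bot.line_to([*xy,lift],v=200); say("lifted")
def place(xy,deg,z,opening,down=4):
    "z: nominal TCP height at contact; creeps down until the load is felt"
    over(xy,deg); bot.line_to([*xy,z+25],v=220); bot.line_to([*xy,z+4],v=60)
    f0=sensors.state()["ft_force"][2]; h=z+4
    while h>z-down:
        h-=1; bot.line_to([*xy,h],v=25)
        if sensors.state()["ft_force"][2]-f0>3: break
    say("contact off %.1f"%(h-z)); bot.set_gripper(opening); bot.line_to([*xy,h+40],v=150); bot.line_to([*xy,ZT],v=300); say("placed")
Bo=np.array([631,-34.]); Byaw=-2.0
def B(x,y):
    a=np.radians(Byaw); return Bo+[x*np.cos(a)-y*np.sin(a), x*np.sin(a)+y*np.cos(a)]
def tray(x,y):
    a=np.radians(-3.3); return np.array([537,236])+[x*np.cos(a)-y*np.sin(a), x*np.sin(a)+y*np.cos(a)]
pan=np.array([558.8,-326.])
E
python3 - <<'E'
from r import *
say("start"); pick((573.6,8.4),-2,83,70,40)
cv2.imwrite("pics/j1.png",cams.snapshot("side")["frame"][100:300,170:400])
place(tray(15,38),-3,71+4.5,66)
E
```

```text
start t 0.2 pos [ 227.  -582.   230.7] w 85.3 gf 0.0 F [-0.6 -0.1 -0.3]
grip t 4.3 pos [574.4   8.5  84.4] w 43.1 gf 40.0 F [-1.   0.5  6.5]
lifted t 5.5 pos [572.9   8.2 213.5] w 43.2 gf 40.8 F [ 0.3  0.2 -1.3]
contact off 0.0 t 8.7 pos [554.3 273.4  76.4] w 42.9 gf 41.3 F [-2.8 -0.8  5.7]
placed t 9.9 pos [554.3 273.1 215.2] w 66.2 gf 0.0 F [-0.2 -0.2 -1. ]
```

View pics/j1.png

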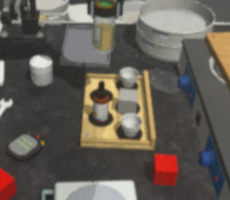

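The jar hangs upright in the gripper (crop 103,30) and was placed on the tray. The dropper stays put at (100,105). Dropper next, then a look at the tray and the pads.

Run:
```python
from r import *
pick((568.7,-67),-2,47,56,30)
place(tray(12,-42),-3,35+4.5,56)
T=cams.snapshot("top")["frame"];S=cams.snapshot("side")["frame"]
c=lambda i,s:cv2.resize(i[s],(400,320))
cv2.imwrite("pics/d1.png",np.hstack([c(T,np.s_[120:250,95:310]),c(S,np.s_[100:260,180:340])]))
```

```text
grip t 13.0 pos [569.5 -67.   48.3] w 31.4 gf 29.5 F [-1.6  0.3  6. ]
lifted t 14.3 pos [568.  -67.1 213.5] w 30.7 gf 29.8 F [ 0.1 -0.4 -1.7]
contact off 0.0 t 17.7 pos [546.6 193.7  40.4] w 31.0 gf 30.6 F [-2.9 -0.7  7.4]
placed t 19.1 pos [546.5 193.2 214.8] w 55.9 gf 0.0 F [-1.2 -0.1 -0.3]
```

View pics/d1.png

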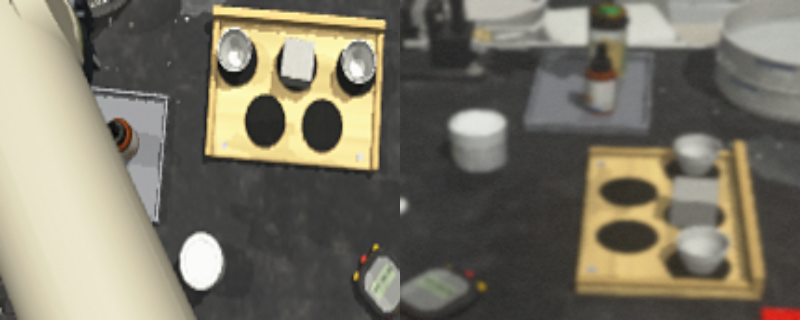

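Both stand upright on the tray: jar at (607,40) and dropper at (600,80) in the side half. The two front pads are bare (top half 265,120 and 322,125). I'll measure the pads, then move the cube and the tin.

Run:
```python
from r import *
np.set_printoptions(precision=1,suppress=True)
T=cams.snapshot("top");S=cams.snapshot("side")
mt,ms=[cv2.cvtColor(s["frame"],40)[...,2]<75 for s in(T,S)]
for n,nt,ns in(("L",(237.5,169.5),(271.5,196)),("R",(268,171.5),(271,218))):
    x=comp(mt,nt);y=comp(ms,ns); print(n,x[0],x[1],y[0],y[1],*tri(T,x[0],S,y[0]),plane(T,x[0],12),plane(S,y[0],12))
print(B(-60,38),B(-60,-38))
pick((628.6,-35.4),87,18,60,50)
place(pan,87,52,56)
S=cams.snapshot("side")["frame"];cv2.imwrite("pics/c1.png",cv2.resize(S[120:380,180:340],None,fx=2,fy=2))
```

```text
L [237.1 168.6] [227 159  21  20 344] [270.9 195.6] [261 190  21  12 203] [572.9   7.1  12.7] 1.3377336004130727 [[573.7   7.2  12. ]] [[572.2   7.7  12. ]]
R [267.7 170.6] [258 161  21  20 344] [270.3 217.8] [260 211  22  15 255] [570.2 -68.8  12.7] 1.2404278802621518 [[570.9 -68.7  12. ]] [[569.6 -68.2  12. ]]
[572.4   6.1] [569.7 -69.9]
grip t 22.7 pos [629.5 -35.2  19.4] w 39.6 gf 50.1 F [0.3 0.2 6.6]
lifted t 24.1 pos [628.  -35.6 213.5] w 39.8 gf 49.5 F [ 0.1 -1.2 -2.5]
contact off 1.0 t 28.3 pos [ 559.  -326.1   53.5] w 40.1 gf 49.9 F [-0.6  0.8  2.5]
placed t 29.5 pos [ 558.7 -326.   214.9] w 55.9 gf 0.0 F [ 1.6 -0.6 -0. ]
```

View pics/c1.png

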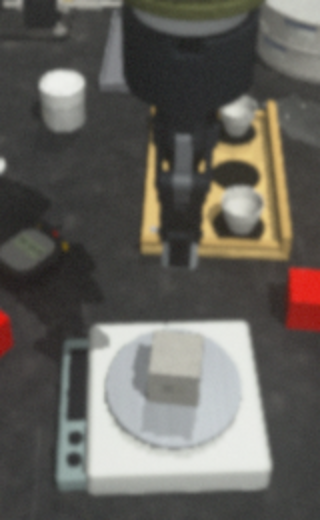

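The cube is flat and central on the pan (crop 176,370), and the middle pad is bare at (236,172). Pad heights read 12.7, and the refined board origin is (631.5,-32.9). Tin next.

```bash
sed -i 's/Bo=.*; B/Bo=np.array([631.5,-32.9]); B/' r.py
python3 - <<'E'
from r import *
pick((428.3,81.1),88,29,74,40)
place(B(0,0),88,41.5,65)
over((500,-150),88,250)
T=cams.snapshot("top")["frame"];S=cams.snapshot("side")["frame"]
c=lambda i,s:cv2.resize(i[s],(400,380))
cv2.imwrite("pics/t1.png",np.hstack([c(T,np.s_[115:245,95:420]),c(S,np.s_[100:380,180:360])]))
E
```

```text
Traceback (most recent call last):
  File "r.py", line 12, in pick
    bot.set_gripper(opening); over(xy,deg); bot.line_to([*xy,z+40],v=250); bot.line_to([*xy,z],v=120)
                                            ~~~~~~~~~~~^^^^^^^^^^^^^^^^^^
station.PlanningError: the arm cannot follow that straight line within its joint ranges
```

Run:
```python
from r import *
say("now");print(sensors.state()["q"].round(1))
for dz in(29,50,69,110,160,215):
    for d in (88,10,-35,45,-80,100):
        for f in(0,180):
            q=bot.solve_ik([428.3,81.1,dz],frame(d+f)); 
            if q is not None: print(dz,d+f,np.round(q,0))
```

```text
now t 32.5 pos [428.6  80.9 215.3] w 74.1 gf 0.0 F [ 0.3 -0.7 -0.3]
[-90.5 -11.7  69.2 109.7  11.4  74.8  63.3]
29 88 [-61.  17.  52. 122. -17.  49.  90.]
29 268 [-78.  36.  80. 123. -43.  59. -67.]
29 10 [-66.  19.  59. 122. -21.  50.  16.]
29 190 [  7.  13. -24. 119.   7.  49. 169.]
29 -35 [-76.  29.  74. 122. -35.  54. -17.]
29 145 [-27.  12.  14. 121.  -4.  48. 133.]
29 45 [-52.  14.  41. 122. -12.  48.  42.]
29 225 [ -78.   34.   79.  123.  -41.   57. -112.]
29 -80 [-76.  30.  75. 122. -36.  55. -61.]
29 100 [-61.  17.  52. 122. -17.  49. 102.]
29 100 [-61.  17.  52. 122. -17.  49. 102.]
29 280 [-76.  30.  75. 122. -36.  55. -61.]
50 88 [-62.  13.  52. 121. -14.  51.  86.]
50 268 [-80.  29.  79. 122. -34.  58. -74.]
50 10 [-73.  19.  68. 121. -23.  53.  17.]
50 190 [  7.  11. -24. 118.   6.  51. 170.]
50 -35 [-77.  23.  73. 121. -28.  55. -23.]
50 145 [-27.  10.  14. 120.  -3.  51. 133.]
50 45 [-55.  12.  45. 121. -11.  51.  41.]
50 225 [ -80.   29.   79.  122.  -34.   58. -117.]
50 -80 [-78.  26.  76. 122. -30.  56. -66.]
50 100 [-62.  13.  52. 121. -14.  51.  98.]
50 100 [-62.
[... 1574 characters left out ...]
. -94.]
160 100 [-100.   -8.   82.  115.    9.   67.   78.]
160 100 [-100.   -8.   82.  115.    9.   67.   78.]
160 280 [-75.  -0.  61. 114.   0.  66. -94.]
215 88 [-91. -12.  69. 110.  11.  75.  63.]
215 268 [-91. -12.  69. 110.  11.  75.  63.]
215 10 [-76.  -6.  59. 110.   5.  74.  -9.]
215 190 [-91. -12.  69. 110.  11.  75. 165.]
215 -35 [-72.  -5.  55. 109.   5.  74. -53.]
215 145 [-91. -12.  69. 110.  11.  75. 120.]
215 45 [-80.  -7.  62. 110.   7.  74.  25.]
215 225 [  10.    0.  -24.  107.    0.   73. -150.]
215 -80 [-69.  -5.  53. 109.   4.  74. -98.]
215 100 [-92. -13.  70. 110.  12.  75.  74.]
215 100 [-92. -13.  70. 110.  12.  75.  74.]
215 280 [-69.  -5.  53. 109.   4.  74. -98.]
```

The elbow has drifted outward (j3 = 69), so I'll bring it back upright and carry on.

Run:
```python
from r import *
bot.set_joints([-13,0,0,107,0,73,75]); say("elbow"); print(sensors.state()["eef_rot"][:,1].round(2))
over((428.3,81.1),88); print(sensors.state()["q"].round(0))
q=None
pick((428.3,81.1),88,29,74,40); print(sensors.state()["q"].round(0))
place(B(0,0),88,41.5,65); print(sensors.state()["q"].round(0))
over((500,-150),88,250)
T=cams.snapshot("top")["frame"];S=cams.snapshot("side")["frame"]
c=lambda i,s:cv2.resize(i[s],(400,380))
cv2.imwrite("pics/t1.png",np.hstack([c(T,np.s_[115:245,95:420]),c(S,np.s_[100:380,180:360])]))
```

```text
elbow t 34.0 pos [437.   68.2 213.3] w 73.6 gf 0.0 F [-0.6 -0.9  0.4]
[ 0.03  1.   -0.  ]
[-14.  -1.  -1. 108.  -0.  73.  73.]
grip t 36.3 pos [429.3  81.4  30.5] w 51.7 gf 41.0 F [-2.3 -0.5  7.8]
lifted t 37.7 pos [427.5  80.9 213.6] w 51.6 gf 41.9 F [ 0.5 -0.9 -1.1]
[-14.  -1.  -1. 108.  -0.  73.  73.]
contact off 0.0 t 42.1 pos [631.8 -33.   42.6] w 51.5 gf 42.8 F [-2.4  0.9  8.5]
placed t 43.4 pos [631.5 -32.8 215. ] w 64.9 gf 0.0 F [-0.8  0.3 -0.7]
[-44.  44.  78.  81. -43.  88. -62.]
```

View pics/t1.png

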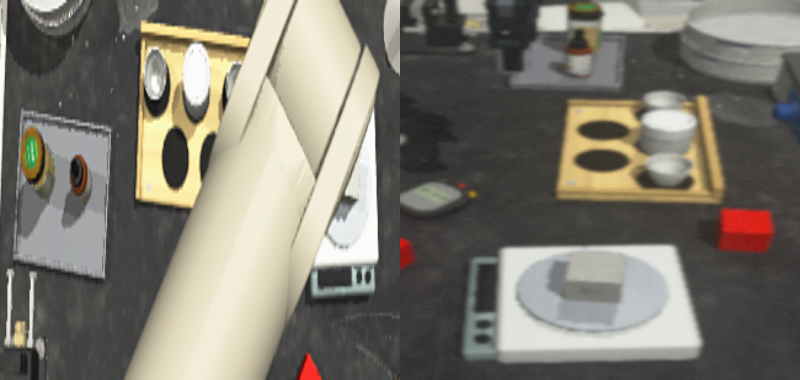

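The tin stands on the middle pad (side half 668,130), with crucibles and stopwatch undisturbed. The cube is central on the pan, and the jar and dropper are upright on the tray. I'll put the elbow upright and return the jar, then the dropper.

```bash
sed -i 's/c=\[(abs(np.array(q)\[6\])/c=[(abs(q[2])+abs(q[6])*.3/; s/the one with the smaller joint-7 angle/over() takes the one with the straighter elbow/' r.py
python3 - <<'E'
from r import *
bot.set_joints([-20,5,0,100,0,75,-18]); say("elbow")
pick(tray(15,38),-3,75.5,66,40); print(sensors.state()["q"].round(0))
place((572.9,7.3),-2,83.5,62,down=3); print(sensors.state()["q"].round(0))
pick(tray(12,-42),-3,39.5,56,30)
place((570.2,-68.6),-2,47.5,50,down=3)
bot.line_to([570,-68.6,250]); bot.set_joints([65.094,21.967,0.94,78.501,-0.361,79.538,-2.664]); say("home")
T=cams.snapshot("top");S=cams.snapshot("side")
c=lambda i,s:cv2.resize(i["frame"][s],(400,380))
cv2.imwrite("pics/e1.png",np.hstack([c(T,np.s_[115:245,195:420]),c(S,np.s_[100:380,180:360])]))
E
```

```text
elbow t 45.6 pos [467.1 135.  226.2] w 65.3 gf 0.0 F [ 0.5 -0.3 -0.1]
grip t 47.9 pos [554.9 273.7  77.1] w 43.3 gf 40.1 F [-0.8 -1.   6.4]
lifted t 49.1 pos [553.6 272.8 213.5] w 43.3 gf 40.8 F [ 1.1  0.1 -1.7]
[-27.  22.  -4.  81.   1.  77. -33.]
contact off 1.0 t 52.0 pos [573.1   7.3  85.1] w 43.2 gf 41.3 F [-1.5  0.3  5. ]
placed t 53.2 pos [573.2   7.3 215.4] w 62.2 gf 0.0 F [-0.4  0.7 -0.4]
[-6. 16.  3. 89. -1. 75. -5.]
grip t 55.7 pos [547.4 193.8  40.9] w 31.4 gf 29.5 F [-0.7 -0.4  6.5]
lifted t 57.1 pos [545.9 193.1 213.4] w 31.1 gf 29.7 F [ 1.1 -0.5 -0.6]
contact off 1.0 t 60.2 pos [570.4 -68.6  48.9] w 31.2 gf 30.2 F [-1.9 -0.1  3.5]
placed t 61.5 pos [570.1 -68.6 214.9] w 49.7 gf 0.0 F [-0.5  0.  -0.6]
home t 64.1 pos [ 228.8 -581.5  231.3] w 50.5 gf 0.0 F [ 0.8  0.  -0.9]
```

View pics/e1.png

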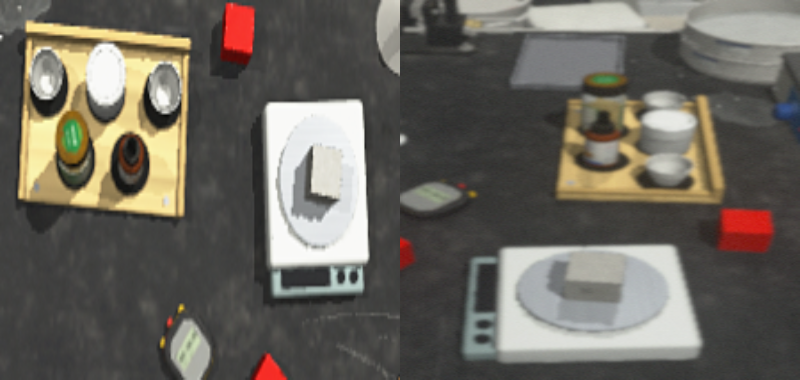

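The final view shows the jar, dropper, tin and crucibles upright on their pads. The cube's offset on the pan in the top half (325,172 against 318,182) matches the height parallax, so it is central. Handing in.

```bash
python3 -c "
from station import finish_job; print(finish_job())"
```

```text
the job is handed in; nothing more can be done
None
```

The job is done and handed in at about 64 s of the 134 s allowed: the cube is on the middle of the balance pan, the tin is on the cube's old pad, the jar and dropper bottle are upright on their own pads, and the crucibles and stopwatch were left where they were.

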